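# Clamp a round cell into the contact cradle

## Robot

A 6-joint arm with a two-finger parallel gripper is mounted at the origin on a cart in front of the work surface, level with it; the furniture and walls round the work are solid. World frame = base frame: x ahead of the robot, y to its left, z up, the work surface at z = 0. Lengths are in m, angles in rad, forces in N, time in s.
With the tool pointing down it reaches from about 0.25 to 0.8 m from the base axis. Payload 3.9 kg.
Tool frame: the origin (TCP) lies midway between the tips of the shut fingers; the grasp point (between the pads) lies 19 mm behind it; z points along the fingers, y is the line along which they close (so a half turn about z gives the same grasp; the last joint's range is limited). The gripper opens to 85 mm and grips with 20 to 120 N. Pads are 22 mm wide; open, the fingers measure 114 mm over their backs; the gripper's body (76 mm by 85 mm) begins 54 mm behind the grasp point. The pads swing forward as they close: fully open they stand 13 mm farther back than shut.
Start: joints at [1.155, 0.26, -0.138, 1.173, 0, 1.571], TCP at [0.212, 0.48, 0.231] pointing down, gripper open.
Joint ranges: [-2.78, 2.78], [-0.83, 1.72], [-1.28, 1.37], [-1.9, 2.12], [-1.57, 1.48], [-3.14, 3.14]. Speed limits (rad/s): [2.57, 2.57, 3.14, 3.14, 3.14, 3.14].

## Interface

Orientations are given as [roll, pitch, yaw] about the fixed x, y, z axes, in that order (R = Rz(yaw) Ry(pitch) Rx(roll)).
In Python, from workcell import get_state, vision, ticket gives the robot as it stands. The module is installed in compiled form; this text tells all that it offers.
- The arm moves only by the tool drive_tool, never from a script. Its argument "motion" is a list that holds one entry, the list of rows, each a list of 7 numbers: the shift along the tool's x, y, z in m, then the turn, a rotation vector about the tool's x, y, z in degrees, then the finger opening in m, from 0 to 0.0854. In form: [[[x, y, z, rx, ry, rz, claw], ...]]. A call has 1 to 5 rows; each row shifts and turns the commanded pose from where the row before left it, along the tool's axes as they then stand; what a row does not reach is not made up. A row lasts 1/8 s, in which the tool goes at most 62.5 mm and 10.7 degrees, less where a joint would pass 70% of its speed; a pose out of reach is approached as far as the arm can. A call is refused whole if a number of a shift passes 0.0625 or a number of a turn 10.7, either way. A call with a gripper value outside its range is refused whole. The fingers move at their own pace and stop on an object; "squeeze" is the grip in N (left out, the last holds). Time passes only in rows, so rows that do not move let the fingers close. It gives the time, the measured TCP pose, the force, the opening and the grip force at its end, in the units of the state.
- get_state(): the state, without advancing time (a new reading comes with each control period).
- vision.camera(name): name is "side" or "top" or "wrist"; returns a dict with "frame" (384x512x3 uint8, blue, green, red), "vertical_fov" (degrees; the focal length in pixels is half the picture's height over the tangent of half this angle, whatever the lens; pixels are square), "cx", "cy" (the principal point, pixels), "R" (3x3) and "t" (3): a world point X has camera coordinates R X + t; the wrist camera has in their place "T_tool_cam" (4x4, takes a point from camera to tool coordinates, whose origin is the TCP and whose axes are the flange's). Camera axes: x right, y down, z forward; pixel columns grow to the right and rows downward; lengths in m; the calibration is good to about 2 mm. The wrist camera is an equidistant fisheye: a pixel r from the principal point sees the ray r / f radians off the axis. A picture is of the moment at which its call begins: read the wrist's pose just before it. There is no depth.
- ticket.close_job(): hands the job in; it is judged then, once.
The state is a dict: "t": time; "joints": joint angles; "joint_velocities": joint speeds; "tau": joint torques, N m; "tcp_pos": TCP position; "tool_rot": TCP orientation; "contact_force": force on the tool from outside, world axes, zero at the start; "ft_torque": the same for the moment, N m; "gripper_width": finger opening in m; "gripper_force": force on a finger pad.
Only numpy, scipy, OpenCV 4.12 (cv2) and the standard library are available. Lean on these libraries where they do the work, as an engineer would, in place of code of your own. Each camera call takes 0.05 s, during which the arm holds its last target. There are 200 camera calls.

## Task

Lay the loose battery into the open nest of the contact cradle, either way round, and let go of it. Then swing the cradle's clamp over by its T-handle and press it down until its foot has driven the battery fully home onto its seat and stays holding it firmly, but do not force it: neither jam the battery nor crush it. Leave the tools and models around where they lie.

Things in the scene. Friction and masses are not known exactly. Their poses are not given: they have to be found in the camera images.
- cell: the loose AA battery, lying on the bench: 50 mm long along its own y axis, 14 mm wide (x) and 14 mm high (z), about 25 g. Its origin is the centre of its underside. Its two ends may be swapped.
- cradle: contact cradle, fixed: aluminium base plate 125 x 56 x 6 mm, black nest, two steel hinge cheeks, steel clamp arm. Origin: at bench height under the centre of the nest; x along the nest from the T-handle end (nearer the robot) to the hinge, z up. The battery lies along x (its y axis along the cradle's x). Cheeks: x 37 to 53 mm, y +-10 to +-15 mm, 54 mm high.
- nest (a point): centre of the nest's mouth, 29 mm above the bench. Nest 52.4 mm long (x), 16 mm wide (y): 1 mm clearance round the battery; the top 2.5 mm flare outwards. Two end and four corner walls, 29 mm high, 6 mm thick; over the middle 32 mm of its length the sides are only 14 mm high (outer faces y = +-14 mm), so fingers holding the battery at mid-length across its width fit in.
- home (a point): 16 mm above the bench under the nest's mouth: nominal home of the battery's underside, true within 2.5 mm, as the seat's height is not measured. Laid in, the battery first lies on a stiff carrier plate at 18 to 24.5 mm (not measured either), which stays where pushed, yields downwards at 5 N and meets its solid seat 4 to 6 mm lower: home must be felt.
- clamp (a joint): angle of the clamp arm, rad: 0 = level over the nest, larger = more open; starts leaning back past upright at 1.7 to 2.0, goes down to -0.25. The hinge is stiff (0.85 N m dry friction, about 7 N at the handle), stays wherever left, and has no catch. No fixed closed angle: about -0.15 to 0.05 when clamped, depending on the seat's height.
- clamp_hinge (a point): point on the hinge axis between the cheeks, at x = 45, y = 0, z = 48 mm in the cradle frame; the axis is parallel to the cradle's y axis.
- clamp_handle (a point): centre of the T-handle, a round rubber bar 12 mm thick and 110 mm long, parallel to the cradle's y axis, free on either side from 6 to 55 mm from its centre. It lies 120 mm from the hinge along the arm and 16 mm off the arm's centre line (above it when level). The arm is 12 x 8 mm. A tight grip on the bar resists its turning and spoils the felt force, so press on it from above.
- clamp_foot: rubber foot under the arm, 45 mm from the hinge, origin at its lowest point, 18 mm below the arm's centre line; sprung, 7 N/mm. It must bear on the battery with 7 to 18 N in the end; over 25 N does harm. Pushing the handle straight down, arm near level: 7 N moves the arm, 9 N also the carrier; once home it rises 1 N per mm: push to 10 to 12.5 N, let go.
- screwdriver: bystander: small screwdriver, 122 mm long
- pliers: bystander: flat pliers, 151 mm long
- wagon: bystander: model goods wagon, 14 x 70 x 32 mm
- gauge_block: bystander: beech offcut 34 x 62 x 26 mm
- cork: bystander: sanding block 38 x 74 x 25 mm
- bridge: bystander: short piece of model track on a pier, 11 x 50 x 15 mm, to the right of the cradle
- meter: bystander: pocket multimeter, 133 x 69 x 41 mm
There are look-alikes about, which are no part of the job. What is shaped like the cell but orange or turquoise is not meant.

How it is judged:
On the way:
1. the battery lies in the nest, let go, with the clamp still open (horizontal distance between cell and nest below 0.003 m and angle between the y axis of cell and the x axis of cradle, either way round below 0.09 rad and z of cell in the frame of cradle below 0.0258 m and contact force between the fingers and cell below 0.1 N and value of joint clamp above 0.8 rad), for 0.2 s.
At the end, for the whole second after the job is handed in: The battery lies along the nest (centre within 3 mm of the nest's, within 5 degrees), driven down with its underside less than 18.8 mm above the bench, at rest, and the foot of the closed clamp bears on it with 7 to 18 N, nobody holding the handle (horizontal distance between cell and nest below 0.003 m and angle between the y axis of cell and the x axis of cradle, either way round below 0.09 rad and z of cell in the frame of cradle below 0.0188 m and contact force between cell and clamp_foot between 7 and 18 N and linear speed of cell below 0.01 m/s and not (velocity of joint clamp above 0.02 rad/s) and not (velocity of joint clamp below -0.02 rad/s)); the robot touches nothing.
It fails at once if the battery is jammed against the cradle or crushed by its clamp with more than 25 N (contact force between cell and cradle above 25 N).
It fails at once if a bystander is shifted by more than 30 mm (distance of any of screwdriver, pliers, wagon, gauge_block, cork, bridge, meter from where it was at the start of the episode above 0.03 m).
It also fails if it takes over 67 s, if anything falls off the work surface, if the arm or the gripper's body presses on something with over 40 N, if the wrist force passes 120 N, or if a joint passes its speed limit or range.

## Working session

There is one attempt and no reset: what is moved stays moved. The work goes in short steps, Python scripts to look and compute and a tool call to move; the robot and the scene stay as the last step left them, time stands still between calls to the robot, and variables do not carry over. Pictures are saved under pics/ and viewed, at most 11 in all, crops included, and the job is handed in when it is done.

Besides the shell and the picture viewer there is one more tool, called after "Call:" as a command line: name --argument value ..., lists and objects as JSON in quotes. drive_tool: Moves the arm, as the interface text tells. Its arguments: {"type":"object","properties":{"motion":{"type":"array","items":{"type":"array","items":{"type":"array","items":{"type":"number"}}}},"squeeze":{"type":"number"}},"required":["motion"]}

```bash
mkdir -p pics; cat > h.py <<'E'
import numpy as np, cv2
from workcell import get_state, vision, ticket
from scipy.spatial.transform import Rotation as Ro
def cam(n):
    s=get_state(); c=vision.camera(n); c['s']=s; c['name']=n
    c['f']=c['frame'].shape[0]/2/np.tan(np.radians(c['vertical_fov']/2)); return c
def rot(s): 
    r=np.array(s['tool_rot'],float); return r if r.shape==(3,3) else Ro.from_euler('xyz',r).as_matrix()
def ray(c,u,v):
    d=np.array([(u-c['cx'])/c['f'],(v-c['cy'])/c['f'],1.])
    if 'R' in c: R=np.array(c['R']); return -R.T@np.array(c['t']), R.T@d
    r=np.hypot(d[0],d[1]); k=np.sin(r)/r if r>1e-9 else 1
    d=np.array([d[0]*k,d[1]*k,np.cos(r)]); T=np.array(c['T_tool_cam']); A=rot(c['s'])
    return np.array(c['s']['tcp_pos'])+A@T[:3,3], A@T[:3,:3]@d
def onz(c,u,v,z):
    o,d=ray(c,u,v); return o+d*(z-o[2])/d[2]
def proj(c,X):
    X=np.array(X,float)
    if 'R' in c:
        p=np.array(c['R'])@X+np.array(c['t']); return c['cx']+c['f']*p[0]/p[2], c['cy']+c['f']*p[1]/p[2]
    T=np.array(c['T_tool_cam']); p=rot(c['s']).T@(X-np.array(c['s']['tcp_pos'])); p=T[:3,:3].T@(p-T[:3,3])
    r=np.hypot(p[0],p[1]); a=np.arctan2(r,p[2])*c['f']/r; return c['cx']+a*p[0], c['cy']+a*p[1]
def save(c,fn,box=None,scale=1):
    im=c['frame']
    if box: im=im[box[1]:box[3],box[0]:box[2]]
    cv2.imwrite('pics/'+fn,cv2.resize(im,None,fx=scale,fy=scale,interpolation=cv2.INTER_CUBIC))
E
python3 - <<'E'
from h import *
s=get_state(); print(s['tcp_pos'],s['tool_rot'],s['t'],s['contact_force'],s['gripper_width'])
for n in ('top','side'):
    c=cam(n); save(c,n+'0.png',scale=1.5); np.save(n+'0.npy',c,allow_pickle=True); print(n,c['f'],c['cx'],c['cy'])
E
```

```text
[0.21177888 0.47963443 0.23046294] [-3.13961241e+00 -1.84656590e-06  2.72576473e+00] 0.0 [-0.28791876 -0.32773064 -0.14859661] 0.08570834250465958
top 488.7064610091096 261.27164458250877 189.58090279741117
side 473.923895588481 261.41379375707146 196.63935281959695
```

View pics/top0.png

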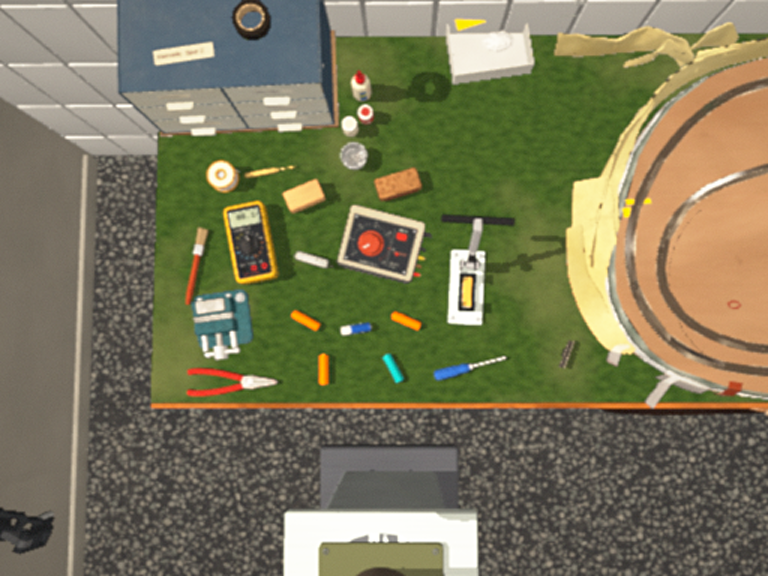

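View pics/side0.png

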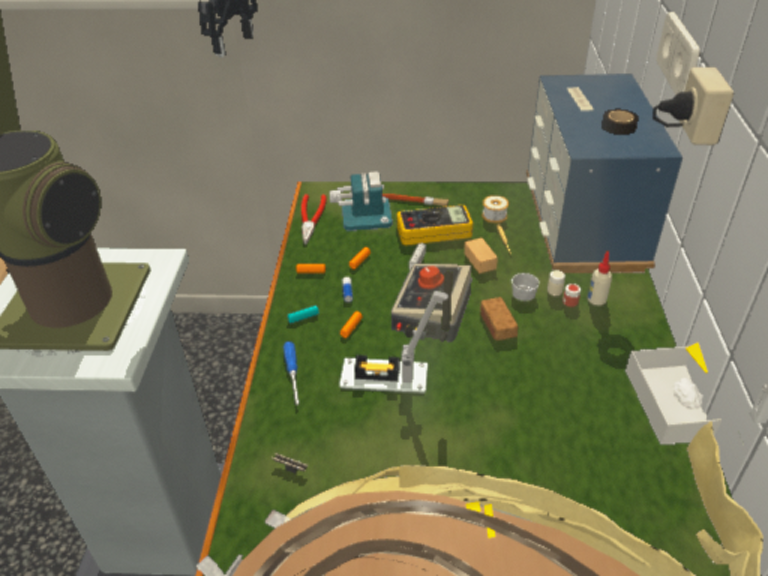

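Candidates for the cell in the top view (full-res pixels): orange at (204,213), (271,213) and (216,246), turquoise at (262,245), a greyish white item at (207,173), and blue/white at (237,219). I choose the blue/white one because orange and turquoise are excluded. The cradle is at about (311,195), with its clamp open toward the back.

```bash
python3 - <<'E'
from h import *
c=np.load('top0.npy',allow_pickle=True).item()
print('scale m/px',onz(c,237,219,0.007),onz(c,238,219,0.007)[1]-onz(c,237,219,0.007)[1])
im=c['frame']; hsv=cv2.cvtColor(im,cv2.COLOR_BGR2HSV)
def rect(mask,z,box,nm,mn=25):
    m=np.zeros_like(mask); x0,y0,x1,y1=box; m[y0:y1,x0:x1]=mask[y0:y1,x0:x1]
    cs,_=cv2.findContours(m,cv2.RETR_EXTERNAL,cv2.CHAIN_APPROX_NONE)
    for k in cs:
        if cv2.contourArea(k)<mn: continue
        P=np.array([onz(c,*p,z)[:2] for p in k[:,0,:].astype(float)],np.float32)*1000
        r=cv2.minAreaRect(P); print(nm,cv2.minAreaRect(k)[0],r, cv2.boxPoints(r).round().tolist())
ng=(((hsv[...,0]<35)|(hsv[...,0]>85)|(hsv[...,1]<60))&(hsv[...,2]>90)).astype(np.uint8)*255
rect(ng,.007,(222,208,253,230),'cell')
rect(((hsv[...,1]<70)&(hsv[...,2]>150)).astype(np.uint8)*255,.006,(290,150,335,225),'plate')
rect((hsv[...,2]<50).astype(np.uint8)*255,.16,(285,138,350,152),'handle')
a=cv2.resize(im[200:235,215:260],None,fx=8,fy=8,interpolation=3)
b=cv2.resize(im[135:225,285:350],None,fx=6,fy=6,interpolation=3)
H=np.zeros((540,360+390,3),np.uint8);H[:280,:360]=a;H[:,360:]=b;cv2.imwrite('pics/crop1.png',H)
E
```

```text
scale m/px [0.45209766 0.04151336 0.007     ] -0.002532086873474809
cell (236.82691955566406, 218.63462829589844) ((453.0302429199219, 41.938873291015625), (16.865625381469727, 52.07112121582031), 11.114624977111816) [[440.0, 66.0], [450.0, 15.0], [466.0, 18.0], [456.0, 69.0]]
plate (310.93267822265625, 182.8466339111328) ((543.8779296875, -146.36672973632812), (59.30621337890625, 170.1763916015625), 86.60533142089844) [[457.0, -171.0], [627.0, -181.0], [631.0, -122.0], [461.0, -112.0]]
```

View pics/crop1.png

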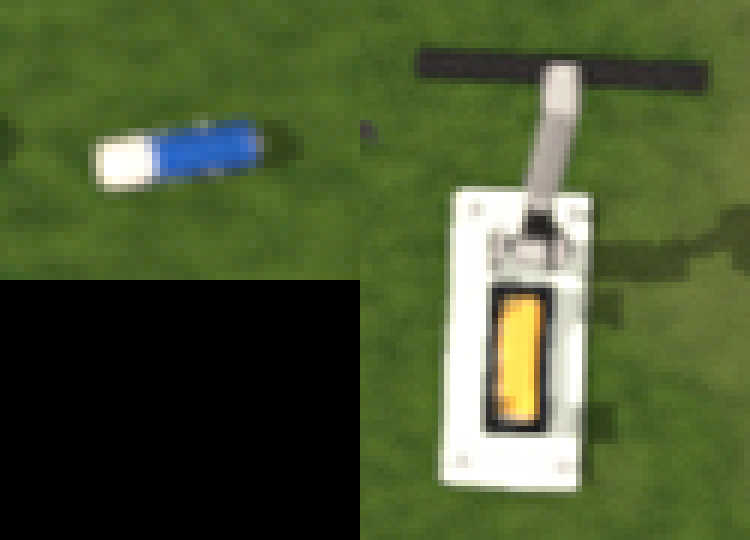

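The crop confirms the choice: the blue/white cell is at (237,219) and the cradle has a yellow carrier in its black nest at (312,194). The clamp leans back, with its bar at about (314,146). Next I plan the move to above the cell.

```bash
cat >> h.py <<'E'
def plan(p0,a0,p1,a1,n):
    "tool down; a = world angle of tool y (deg). prints identical-size rows"
    p0,p1=np.array(p0),np.array(p1); st=(p1-p0)/n; da=(a1-a0)/n
    for i in range(n):
        a=np.radians(a0+da*i); y=np.array([np.cos(a),np.sin(a),0]); x=np.array([np.cos(a+np.pi/2),np.sin(a+np.pi/2),0])
        print([round(float(v),4) for v in (x@st,y@st,-st[2])]+[0,0,round(-da,2)])
def ya(s=None):
    y=rot(s or get_state())[:,1]; return np.degrees(np.arctan2(y[1],y[0]))
E
python3 - <<'E'
from h import *
s=get_state(); print(ya(s)); 
plan(s['tcp_pos'],ya(s),[.453,.042,.16],11.3,9)
c=np.load('top0.npy',allow_pickle=True).item()
print(onz(c,311.7,194.5,.022))
w=cam('wrist'); print(np.round(w['T_tool_cam'],4).tolist(),w['f'],w['cx'],w['cy'])
E
```

```text
66.17748463701686
[-0.0442, -0.0337, 0.0078, 0, 0, np.float64(6.1)]
[-0.0475, -0.0288, 0.0078, 0, 0, np.float64(6.1)]
[-0.0503, -0.0236, 0.0078, 0, 0, np.float64(6.1)]
[-0.0525, -0.0181, 0.0078, 0, 0, np.float64(6.1)]
[-0.0541, -0.0124, 0.0078, 0, 0, np.float64(6.1)]
[-0.0551, -0.0066, 0.0078, 0, 0, np.float64(6.1)]
[-0.0555, -0.0007, 0.0078, 0, 0, np.float64(6.1)]
[-0.0553, 0.0052, 0.0078, 0, 0, np.float64(6.1)]
[-0.0544, 0.011, 0.0078, 0, 0, np.float64(6.1)]
[ 0.51233755 -0.1466064   0.022     ]
[[0.0, -0.9583, -0.2856, 0.074], [1.0, -0.0002, 0.0009, -0.0002], [-0.0009, -0.2856, 0.9583, -0.142], [0.0, 0.0, 0.0, 1.0]] 297.3186396354542 256.74863892303887 188.43541074080528
```

Call:
drive_tool --motion '[[[-0.044,-0.034,0.008,0,0,6.1,0.085],[-0.0475,-0.029,0.008,0,0,6.1,0.085],[-0.05,-0.0235,0.008,0,0,6.1,0.085],[-0.0525,-0.018,0.008,0,0,6.1,0.085],[-0.054,-0.0125,0.008,0,0,6.1,0.085]]]' --squeeze 30

```text
t: 0.78
tcp_pos: [0.3459, 0.2354, 0.191]
tool_rot: [3.141, 0.0, 2.19]
contact_force: [0.8, -0.0, 0.6]
gripper_width: 0.085
gripper_force: 0.0
```

Call:
drive_tool --motion '[[[-0.055,-0.0065,0.008,0,0,6.1,0.085],[-0.0555,-0.0005,0.008,0,0,6.1,0.05],[-0.055,0.005,0.008,0,0,6.1,0.045],[-0.0545,0.011,0.008,0,0,6.1,0.045],[0,0,0,0,0,0,0.045]]]'

```text
t: 1.4
tcp_pos: [0.4536, 0.0398, 0.1586]
tool_rot: [-3.141, 0.001, 1.761]
contact_force: [-1.1, 1.0, 0.0]
gripper_width: 0.0452
gripper_force: 0.0
```

```bash
cat > cell.py <<'E'
from h import *
import sys
w=cam('wrist'); s=w['s']; print(s['t'],s['tcp_pos'],ya(s),s['tool_rot'],s['contact_force'],s['gripper_width'],s['joints'][5])
hsv=cv2.cvtColor(w['frame'],cv2.COLOR_BGR2HSV)
m=(((hsv[...,0]<32)|(hsv[...,0]>88)|(hsv[...,1]<60))&(hsv[...,2]>90)).astype(np.uint8)*255
pc=proj(w,[.453,.042,.007]); print('exp',pc)
cs,_=cv2.findContours(m,cv2.RETR_EXTERNAL,cv2.CHAIN_APPROX_NONE)
for k in cs:
    if cv2.contourArea(k)<300 : continue
    (u,v),_,_=cv2.minAreaRect(k)
    if np.hypot(u-pc[0],v-pc[1])>60: continue
    P=np.array([onz(w,*p,.007)[:2] for p in k[:,0,:].astype(float)],np.float32)*1000
    print((u,v),cv2.minAreaRect(P))
save(w,sys.argv[1])
E
python3 cell.py w1.png
```

```text
1.4 [0.45360881 0.03978912 0.1585956 ] 10.912343998834318 [-3.14113172e+00  6.58932732e-04  1.76125296e+00] [-1.07421903  1.04385041  0.04333654] 0.045157040717505696 1.4683272426418734
exp (np.float64(257.6506674921502), np.float64(172.98494683205257))
(257.24053955078125, 172.4669647216797) ((452.6678466796875, 41.955810546875), (15.859033584594727, 51.578712463378906), 8.87474250793457)
```

View pics/w1.png

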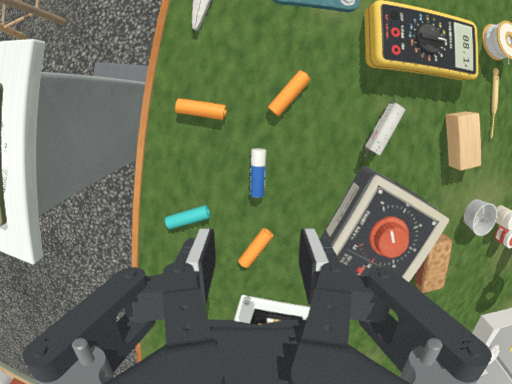

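The wrist view shows the cell at (257,172), midway between the fingers and clear of its neighbours. I go down and grip it.

Call:
drive_tool --motion '[[[0.0023,-0.0005,0.045,0,0,2,0.045],[0,0,0.045,0,0,0,0.04],[0,0,0.04,0,0,0,0.04],[0,0,0.0255,0,0,0,0.04],[0,0,0,0,0,0,0.03]]]'

```text
t: 2.08
tcp_pos: [0.4487, 0.046, 0.0024]
tool_rot: [-3.137, -0.001, 1.735]
contact_force: [-0.5, -0.5, -0.4]
gripper_width: 0.0301
gripper_force: 0.0
```

Call:
drive_tool --motion '[[[0,0,0,0,0,0,0.018],[0,0,0,0,0,0,0.005],[0,0,0,0,0,0,0.005],[0,0,0,0,0,0,0.005]]]' --squeeze 30

```text
t: 2.58
tcp_pos: [0.4527, 0.0453, 0.0051]
tool_rot: [3.139, -0.001, 1.733]
contact_force: [-0.1, 0.3, 6.0]
gripper_width: 0.0135
gripper_force: 31.8
```

```bash
python3 - <<'E'
from h import *
s=get_state(); print(ya(s),s['tcp_pos'],s['joints'])
plan([.4527,.043,.10],ya(s),[.495,-.147,.15],86.5,8)
E
```

```text
9.281720803754023 [0.45269813 0.04534199 0.005054  ] [ 9.93183450e-02  3.69254963e-01 -6.65674267e-01  5.33161540e-01
  7.21598843e-04  1.50811830e+00]
[-0.0243, 0.0014, -0.0062, 0, 0, np.float64(-9.65)]
[-0.0242, -0.0027, -0.0062, 0, 0, np.float64(-9.65)]
[-0.0234, -0.0067, -0.0062, 0, 0, np.float64(-9.65)]
[-0.0219, -0.0105, -0.0062, 0, 0, np.float64(-9.65)]
[-0.0198, -0.0141, -0.0062, 0, 0, np.float64(-9.65)]
[-0.0172, -0.0172, -0.0062, 0, 0, np.float64(-9.65)]
[-0.0141, -0.0198, -0.0062, 0, 0, np.float64(-9.65)]
[-0.0106, -0.0219, -0.0062, 0, 0, np.float64(-9.65)]
```

Call:
drive_tool --motion '[[[0,0,-0.02,0,0,0,0.005],[0,0,-0.035,0,0,0,0.005],[0,0,-0.04,0,0,0,0.005]]]'

```text
t: 2.95
tcp_pos: [0.4509, 0.0448, 0.0997]
tool_rot: [-3.141, 0.0, 1.732]
contact_force: [1.2, 0.0, -1.2]
gripper_width: 0.0136
gripper_force: 30.9
```

Call:
drive_tool --motion '[[[-0.0245,0.0015,-0.006,0,0,-9.7,0.005],[-0.024,-0.0025,-0.006,0,0,-9.7,0.005],[-0.0235,-0.0065,-0.006,0,0,-9.7,0.005],[-0.022,-0.0105,-0.006,0,0,-9.7,0.005],[-0.02,-0.014,-0.006,0,0,-9.7,0.005]]]'

```text
t: 3.58
tcp_pos: [0.479, -0.0747, 0.1293]
tool_rot: [3.141, 0.0, 2.584]
contact_force: [0.1, 0.1, -0.7]
gripper_width: 0.0134
gripper_force: 30.9
```

Call:
drive_tool --motion '[[[-0.017,-0.017,-0.006,0,0,-9.7,0.005],[-0.014,-0.02,-0.006,0,0,-9.7,0.005],[-0.0105,-0.022,-0.006,0,0,-9.3,0.005],[0,0,0,0,0,0,0.005],[0,0,0,0,0,0,0.005]]]'

```text
t: 4.2
tcp_pos: [0.4942, -0.1444, 0.1466]
tool_rot: [3.141, -0.001, 3.078]
contact_force: [-0.8, 0.2, -0.2]
gripper_width: 0.0134
gripper_force: 30.9
```

```bash
python3 - <<'E'
from h import *
w=cam('wrist'); s=w['s']; print(s['t'],s['tcp_pos'],ya(s),s['tool_rot'],s['gripper_width'],s['contact_force'])
np.save('w2.npy',w,allow_pickle=True); save(w,'w2.png',scale=1.5)
for X in ([.512,-.147,.029],[.512,-.147,.006]): print(proj(w,X))
p=np.array(s['tcp_pos']); print('tcp',proj(w,p))
E
```

```text
4.2 [ 0.49421325 -0.1443645   0.14663058] 86.36334876320944 [ 3.14098625e+00 -7.97709847e-04  3.07812160e+00] 0.013448187576767254 [-0.76259001  0.1745194  -0.21187258]
(np.float64(254.49336372006042), np.float64(203.46120316067476))
(np.float64(254.6176565993715), np.float64(195.79152147756483))
tcp (np.float64(256.05260586344866), np.float64(245.03085329252337))
```

View pics/w2.png

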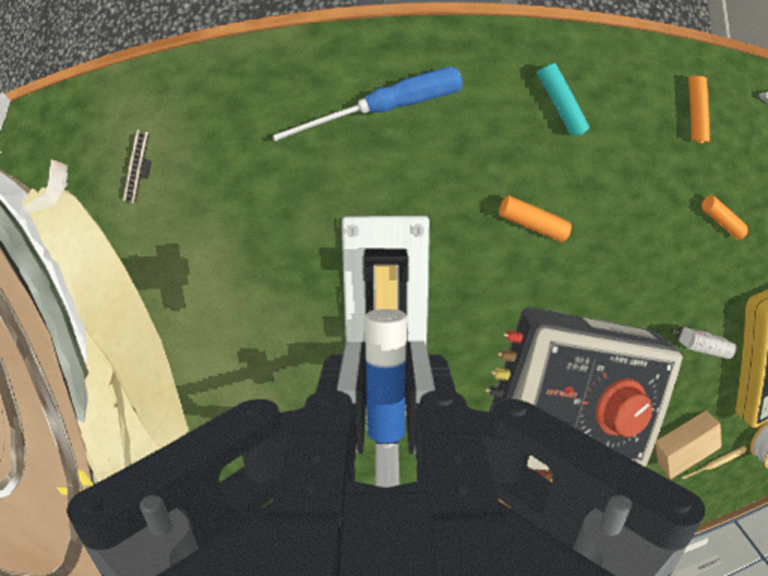

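The view shows the cell held, spanning rows 312–440 at column 386 (1.5x scale). The nest's front wall is at row 250, columns 365–407, and the plate's front edge is at row 217. Now I measure both.

```bash
cat > meas.py <<'E'
from h import *
import sys
w=np.load(sys.argv[1],allow_pickle=True).item(); s=w['s']; p=np.array(s['tcp_pos']); A=rot(s)
im=w['frame']; hsv=cv2.cvtColor(im,cv2.COLOR_BGR2HSV).astype(int)
col=257
g=hsv[:,col]; 
print('col',[(r,*g[r]) for r in range(140,176)][::2])
for r in (150,160,172): 
    x=hsv[r,222:292]; print(r,[(222+i,int(x[i,2])) for i in range(len(x)-1) if abs(x[i+1,2]-x[i,2])>40 or abs(x[i+1,1]-x[i,1])>60])
E
python3 meas.py w2.npy
python3 - <<'E'
from h import *
w=np.load('w2.npy',allow_pickle=True).item(); s=w['s'];p=np.array(s['tcp_pos']);A=rot(s)
T=lambda X:A.T@(X-p)
q=1/1.5
print('plate corners',onz(w,343*q,217*q,.006),onz(w,429*q,217*q,.006))
print('nest front outer',onz(w,365*q,249*q,.029),onz(w,407*q,249*q,.029))
print('cell front',T(onz(w,386*q,312*q,p[2]-.002)),'rear',T(onz(w,386*q,441*q,p[2]+.010)))
print('cell sides',T(onz(w,364*q,345*q,p[2]+.003)),T(onz(w,407*q,345*q,p[2]+.003)))
E
```

```text
col [(140, np.int64(46), np.int64(123), np.int64(104)), (142, np.int64(45), np.int64(133), np.int64(98)), (144, np.int64(50), np.int64(12), np.int64(192)), (146, np.int64(50), np.int64(9), np.int64(244)), (148, np.int64(49), np.int64(8), np.int64(244)), (150, np.int64(53), np.int64(8), np.int64(245)), (152, np.int64(53), np.int64(8), np.int64(245)), (154, np.int64(50), np.int64(9), np.int64(245)), (156, np.int64(49), np.int64(8), np.int64(244)), (158, np.int64(49), np.int64(8), np.int64(245)), (160, np.int64(51), np.int64(7), np.int64(243)), (162, np.int64(49), np.int64(8), np.int64(245)), (164, np.int64(53), np.int64(8), np.int64(247)), (166, np.int64(75), np.int64(8), np.int64(68)), (168, np.int64(53), np.int64(38), np.int64(27)), (170, np.int64(120), np.int64(7), np.int64(36)), (172, np.int64(99), np.int64(44), np.int64(58)), (174, np.int64(90), np.int64(6), np.int64(40))]
150 [(227, 104), (228, 175), (285, 248), (286, 140)]
160 [(227, 82), (228, 150), (285, 225)]
172 [(227, 74), (228, 115), (240, 194), (241, 153), (271, 69), (272, 169), (284, 249), (285, 196)]
plate corners [ 0.45902956 -0.16850002  0.006     ] [ 0.46252167 -0.11358244  0.006     ]
nest front outer [ 0.47601128 -0.15463029  0.029     ] [ 0.47760465 -0.12966307  0.029     ]
cell front [0.02046724 0.00067616 0.00201674] rear [-0.02531075  0.00067924 -0.01001978]
cell sides [ 0.01025908 -0.00685414 -0.00299597] [ 0.01024607  0.00785102 -0.00298707]
```

Call:
drive_tool --motion '[[[-0.017,0.0005,0,0,0,0,0.005],[0,0,0.035,0,0,0,0.005],[0,0,0.035,0,0,0,0.005],[0,0,0.03,0,0,0,0.005],[0,0,0,0,0,0,0.005]]]'

```text
t: 4.88
tcp_pos: [0.509, -0.1437, 0.0446]
tool_rot: [3.14, -0.006, 3.08]
contact_force: [-1.0, 0.2, -0.3]
gripper_width: 0.0135
gripper_force: 30.9
```

```bash
python3 - <<'E'
from h import *
w=cam('wrist'); s=w['s']; print(s['t'],s['tcp_pos'],ya(s),s['tool_rot'],s['gripper_width'],s['contact_force'])
np.save('w3.npy',w,allow_pickle=True); save(w,'w3.png',(190,130,330,330),4 if 0 else 3)
c=cam('side'); np.save('s3.npy',c,allow_pickle=True)
u,v=map(int,proj(c,[.513,-.144,.03])); print('side',u,v)
a=cv2.resize(w['frame'][140:310,190:330],None,fx=3,fy=3,interpolation=3)
b=cv2.resize(c['frame'][v-60:v+40,u-45:u+50],None,fx=4,fy=4,interpolation=3)
H=np.zeros((510,800,3),np.uint8);H[:510,:420]=a;H[:400,420:800]=b;cv2.imwrite('pics/c3.png',H)
E
```

```text
4.875 [ 0.50895788 -0.14372468  0.0446064 ] 86.49837001780656 [ 3.1400648  -0.00618687  3.08048713] 0.013513156376296765 [-1.04087604  0.20642184 -0.33711801]
side 250 240
```

View pics/c3.png

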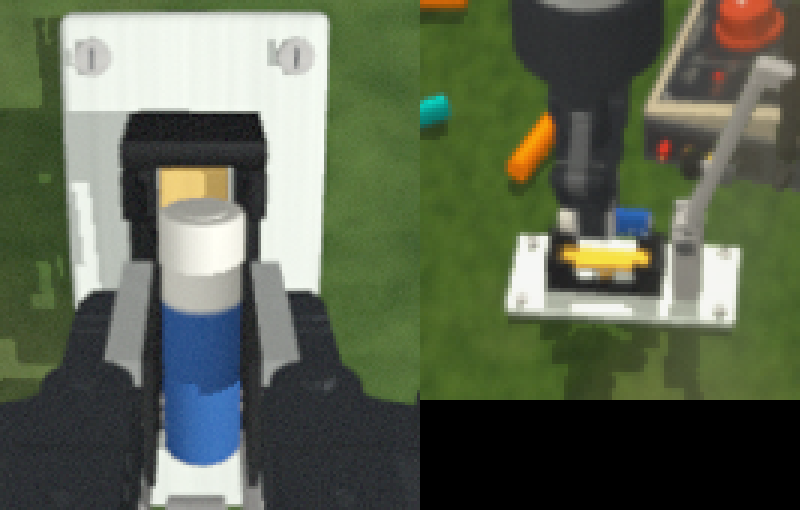

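```bash
python3 - <<'E'
from h import *
w=np.load('w3.npy',allow_pickle=True).item(); s=w['s'];p=np.array(s['tcp_pos']);A=rot(s)
R=Ro.from_euler('xyz',[np.pi,0,s['tool_rot'][2]]).as_matrix()
T=lambda X:(A.T@(X-p))*1000
f=lambda c,r,z:np.round(T(onz(w,190+c/3,140+r/3,z)),1)
print('wall base',f(195,113,.006),'outer top',f(195,143,.029),'inner top',f(195,166,.029))
print('plate front',f(195,15,.006))
for u in (.036,.040,.043): print(u,'front bot',f(203,198,u),'front top',f(203,222,u+.014),'rear',f(203,465,u+.014),'w',f(161,250,u+.007),f(246,250,u+.007),f(166,440,u+.007),f(240,440,u+.007))
c=np.load('s3.npy',allow_pickle=True).item()
E
```

```text
wall base [27.1 -0.7 38.8] outer top [27.3 -0.6 15.8] inner top [22.9 -0.6 15.7]
plate front [47.8 -0.7 38.9]
0.036 front bot [19.1  0.9  8.7] front top [20.   0.8 -5.3] rear [-29.4   0.9  -5.6] w [12.  -6.5  1.7] [12.   8.4  1.7] [-28.5  -6.3   1.4] [-28.5   8.1   1.4]
0.04 front bot [20.6  0.9  4.7] front top [21.6  0.8 -9.3] rear [-26.4   0.9  -9.6] w [13.7 -6.3 -2.3] [13.7  8.2 -2.3] [-25.7  -6.1  -2.6] [-25.7   7.9  -2.5]
0.043 front bot [21.7  0.8  1.7] front top [ 22.8   0.8 -12.3] rear [-24.1   0.9 -12.5] w [15.  -6.2 -5.3] [15.   8.  -5.3] [-23.5  -6.   -5.5] [-23.6   7.7  -5.5]
```

The cell sits about 1.5 mm right of and 1.7 mm ahead of the nest (crop columns 203 against 195). I correct that and lower it gently.

Call:
drive_tool --motion '[[[-0.0017,-0.0015,0,0,0,0,0.005],[0,0,0.004,0,0,0,0.005],[0,0,0.003,0,0,0,0.005],[0,0,0.002,0,0,0,0.005]]]'

```text
t: 5.48
tcp_pos: [0.5133, -0.147, 0.0377]
tool_rot: [3.142, -0.0, 3.08]
contact_force: [0.3, -0.3, -0.4]
gripper_width: 0.0133
gripper_force: 30.9
```

Call:
drive_tool --motion '[[[0,0,0.0015,0,0,0,0.005],[0,0,0.0015,0,0,0,0.005]]]'

```text
t: 5.72
tcp_pos: [0.5134, -0.147, 0.0347]
tool_rot: [3.142, -0.0, 3.08]
contact_force: [-0.8, 0.2, 0.4]
gripper_width: 0.0133
gripper_force: 30.9
```

Call:
drive_tool --motion '[[[0,0,0.0015,0,0,0,0.005],[0,0,0.001,0,0,0,0.005]]]'

```text
t: 5.98
tcp_pos: [0.5134, -0.147, 0.033]
tool_rot: [-3.141, 0.0, 3.08]
contact_force: [-3.9, 0.5, 11.0]
gripper_width: 0.0132
gripper_force: 32.2
```

Call:
drive_tool --motion '[[[0,0,-0.004,0,0,0,0.005],[0,0,-0.002,0,0,0,0.005],[0,0,0,0,0,0,0.005]]]'

```text
t: 6.35
tcp_pos: [0.5136, -0.147, 0.0384]
tool_rot: [-3.141, 0.0, 3.08]
contact_force: [-0.2, 0.0, -0.4]
gripper_width: 0.0136
gripper_force: 31.0
```

```bash
python3 - <<'E'
from h import *
w=cam('wrist'); s=w['s']; print(s['t'],s['tcp_pos'],ya(s),s['tool_rot'],s['gripper_width'],s['contact_force'])
np.save('w4.npy',w,allow_pickle=True)
cv2.imwrite('pics/c4.png',cv2.resize(w['frame'][150:300,190:330],None,fx=4,fy=4,interpolation=3))
E
```

```text
6.35 [ 0.5135597  -0.14701935  0.03838413] 86.47624522074149 [-3.14149055e+00  2.20285428e-04  3.08009155e+00] 0.013575131808140661 [-0.18462934  0.0270403  -0.39620585]
```

View pics/c4.png

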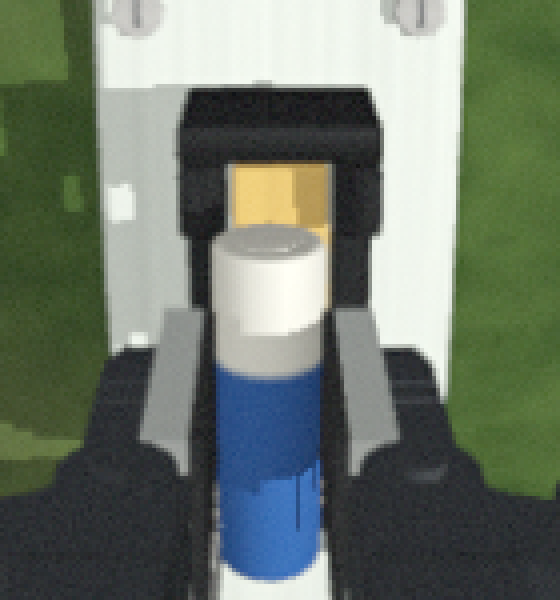

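The cell is now about 1.3 mm left of the nest (columns 271 against 281). I work out the lengthwise offset next.

```bash
python3 - <<'E'
from h import *
w=np.load('w4.npy',allow_pickle=True).item(); s=w['s'];p=np.array(s['tcp_pos']);A=rot(s)
T=lambda X:(A.T@(X-p))*1000
f=lambda c,r,z:np.round(T(onz(w,190+c/4,150+r/4,z)),1)
print('wall base',f(281,88,.006),'outer top',f(281,126,.029),'inner top',f(281,163,.029), 'plate y',f(97,60,.006),f(463,60,.006))
for u in (.032,.034,.036): print(u,'front bot',f(271,226,u),'front top',f(271,258,u+.014),'rear',f(271,580,u+.014),'w',f(212,280,u+.007),f(330,280,u+.007),f(219,540,u+.007),f(321,540,u+.007))
E
```

```text
wall base [32.3  2.5 32.4] outer top [32.6  2.2  9.4] inner top [27.5  2.3  9.4] plate y [ 36.7 -25.2  32.4] [36.7 30.  32.4]
0.032 front bot [19.7  0.9  6.4] front top [20.7  0.9 -7.6] rear [-27.8   0.9  -7.6] w [14.8 -6.7 -0.6] [14.8  8.5 -0.6] [-25.9  -6.5  -0.6] [-25.9   8.1  -0.6]
0.034 front bot [20.4  0.9  4.4] front top [21.5  0.8 -9.6] rear [-26.3   0.9  -9.6] w [15.7 -6.6 -2.6] [15.7  8.4 -2.6] [-24.5  -6.4  -2.6] [-24.5   8.   -2.6]
0.036 front bot [21.2  0.9  2.4] front top [ 22.3   0.8 -11.6] rear [-24.8   0.9 -11.6] w [16.5 -6.5 -4.6] [16.5  8.3 -4.6] [-23.   -6.3  -4.6] [-23.1   7.9  -4.6]
```

Call:
drive_tool --motion '[[[0.0032,0.0015,0,0,0,0,0.005],[0,0,0,0,0,0,0.005],[0,0,0.003,0,0,0,0.005],[0,0,0.0015,0,0,0,0.005],[0,0,0,0,0,0,0.005]]]'

```text
t: 7.02
tcp_pos: [0.5101, -0.1452, 0.0335]
tool_rot: [3.142, -0.001, 3.08]
contact_force: [0.5, 0.9, -0.8]
gripper_width: 0.0133
gripper_force: 31.0
```

Call:
drive_tool --motion '[[[0,0,0.0015,0,0,0,0.005],[0,0,0,0,0,0,0.005]]]'

```text
t: 7.28
tcp_pos: [0.5103, -0.1453, 0.0322]
tool_rot: [3.142, -0.0, 3.08]
contact_force: [-0.1, 0.6, -1.3]
gripper_width: 0.0132
gripper_force: 31.0
```

No contact yet, so I continue down.

Call:
drive_tool --motion '[[[0,0,0.0015,0,0,0,0.005],[0,0,0,0,0,0,0.005]]]'

```text
t: 7.52
tcp_pos: [0.5102, -0.1452, 0.0307]
tool_rot: [3.142, -0.0, 3.08]
contact_force: [-0.2, -0.3, 1.0]
gripper_width: 0.0136
gripper_force: 31.0
```

Call:
drive_tool --motion '[[[0,0,0.0015,0,0,0,0.005],[0,0,0,0,0,0,0.005]]]'

```text
t: 7.78
tcp_pos: [0.5102, -0.1452, 0.0292]
tool_rot: [3.142, -0.0, 3.08]
contact_force: [0.2, -0.2, -0.4]
gripper_width: 0.0134
gripper_force: 31.0
```

Call:
drive_tool --motion '[[[0,0,0.0015,0,0,0,0.005],[0,0,0,0,0,0,0.005]]]'

```text
t: 8.02
tcp_pos: [0.5102, -0.1453, 0.0277]
tool_rot: [3.142, -0.0, 3.08]
contact_force: [1.1, -0.2, 0.1]
gripper_width: 0.0135
gripper_force: 31.0
```

Call:
drive_tool --motion '[[[0,0,0.001,0,0,0,0.005],[0,0,0,0,0,0,0.005]]]'

```text
t: 8.28
tcp_pos: [0.5104, -0.1453, 0.0268]
tool_rot: [-3.142, 0.0, 3.08]
contact_force: [-0.6, -0.5, 0.2]
gripper_width: 0.0135
gripper_force: 30.9
```

Call:
drive_tool --motion '[[[0,0,0.0015,0,0,0,0.005],[0,0,0,0,0,0,0.005]]]'

```text
t: 8.52
tcp_pos: [0.5104, -0.1453, 0.0255]
tool_rot: [-3.142, 0.0, 3.08]
contact_force: [-1.8, 0.2, 3.7]
gripper_width: 0.0133
gripper_force: 31.4
```

Call:
drive_tool --motion '[[[0,0,0.0012,0,0,0,0.005],[0,0,0,0,0,0,0.005]]]'

```text
t: 8.78
tcp_pos: [0.5104, -0.1453, 0.0242]
tool_rot: [-3.142, 0.0, 3.08]
contact_force: [-1.5, 0.9, 5.0]
gripper_width: 0.0134
gripper_force: 31.5
```

Call:
drive_tool --motion '[[[0,0,0,0,0,0,0.02],[0,0,0,0,0,0,0.03],[0,0,0,0,0,0,0.03],[0,0,-0.02,0,0,0,0.03],[0,0,-0.04,0,0,0,0.03]]]'

```text
t: 9.4
tcp_pos: [0.5086, -0.1448, 0.083]
tool_rot: [3.141, -0.004, 3.08]
contact_force: [0.4, -1.1, -0.1]
gripper_width: 0.0299
gripper_force: 0.0
```

Call:
drive_tool --motion '[[[0.03,0,-0.05,0,0,0,0.03],[0.03,0,-0.05,0,0,0,0.02],[0,0,-0.05,0,0,0,0],[0,0,0,0,0,0,0],[0,0,0,0,0,0,0]]]'

```text
t: 10.02
tcp_pos: [0.4503, -0.1415, 0.2336]
tool_rot: [3.142, -0.0, 3.08]
contact_force: [-1.2, 0.5, -1.0]
gripper_width: 0.0005
gripper_force: 0.0
```

```bash
python3 - <<'E'
from h import *
w=cam('wrist'); s=w['s']; print(s['t'],s['tcp_pos'],ya(s),s['tool_rot'],s['gripper_width'],s['contact_force'])
c=cam('side'); np.save('w5.npy',w,allow_pickle=True);np.save('s5.npy',c,allow_pickle=True)
a=cv2.resize(w['frame'][110:290,170:340],None,fx=2.4,fy=2.4,interpolation=3)
u,v=map(int,proj(c,[.55,-.144,.08])); print(u,v)
x0,y0=u-60,v-65; print(x0,y0)
b=cv2.resize(c['frame'][y0:y0+130,x0:x0+120],None,fx=3.2,fy=3.2,interpolation=3)
H=np.zeros((435,800,3),np.uint8);H[:a.shape[0],:a.shape[1]]=a;H[:b.shape[0],410:410+b.shape[1]]=b;cv2.imwrite('pics/c5.png',H)
t=cam('top');np.save('t5.npy',t,allow_pickle=True)
E
```

```text
10.025 [ 0.45027267 -0.14152521  0.2336329 ] 86.4751677542638 [ 3.14152977e+00 -2.48847687e-04  3.08007274e+00] 0.0004801339186218664 [-1.16784806  0.48288369 -1.01113057]
267 224
207 159
```

View pics/c5.png

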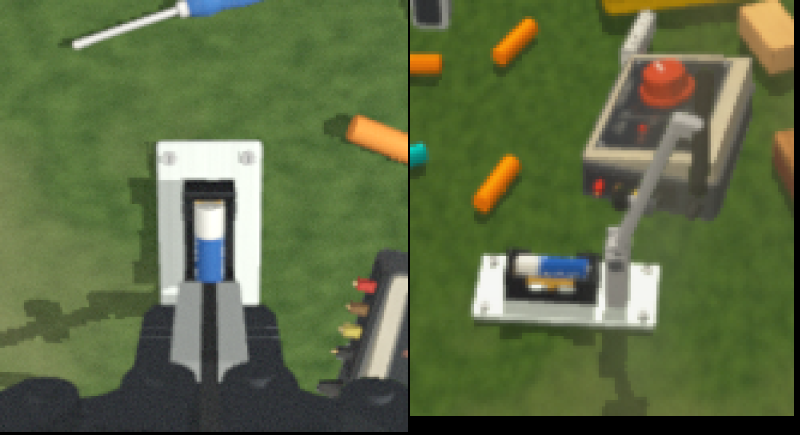

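The battery lies flat in the nest, let go (wrist crop at about (210,240)). In the side crop the clamp is still leaning back, with its head at about (685,122). Next I solve for the clamp angle from the bar seen in the top view.

```bash
cat >> h.py <<'E'
O=np.array([.5136,-.1446,0]); th=np.radians(-3.55)
EX=np.array([np.cos(th),np.sin(th),0]); EY=np.array([-np.sin(th),np.cos(th),0])
def W(x,y,z): return O+EX*x+EY*y+np.array([0,0,z])
def bar(a,y=0,r=0): return W(.045-.12*np.cos(a)+.016*np.sin(a),y,.048+.12*np.sin(a)+.016*np.cos(a))
E
python3 - <<'E'
from h import *
c=np.load('t5.npy',allow_pickle=True).item(); c2=np.load('s5.npy',allow_pickle=True).item()
print('top meas (318.7,146.7); ends 294.5,145.3 / 342.8,148; side head approx',207+(685-410)/3.2,159+122/3.2)
for a in np.arange(1.65,2.06,.05):
    print(round(a,2),np.round(proj(c,bar(a)),1),np.round(proj(c,bar(a,.055)),1),np.round(proj(c,bar(a,-.055)),1),np.round(proj(c2,bar(a)),1),bar(a))
im=c['frame']; hsv=cv2.cvtColor(im,cv2.COLOR_BGR2HSV)
m=(hsv[...,2]<60).astype(np.uint8); m[:140]=0;m[153:]=0;m[:,:288]=0;m[:,348:]=0
print([ (x,np.nonzero(m[:,x])[0].tolist()) for x in range(290,348,6)])
E
```

```text
top meas (318.7,146.7); ends 294.5,145.3 / 342.8,148; side head approx 292.9375 197.125
1.65 [318.  157.2] [293.3 155.9] [342.8 158.6] [284.1 194.9] [ 0.58390917 -0.14896188  0.16635787]
1.7 [318.1 154.7] [293.4 153.3] [342.8 156.1] [287.  195.6] [ 0.58978151 -0.14932619  0.16493827]
1.75 [318.1 152.3] [293.5 150.9] [342.8 153.7] [290.  196.4] [ 0.5955757  -0.14968566  0.16322638]
1.8 [318.2 149.9] [293.6 148.5] [342.8 151.3] [292.8 197.4] [ 0.60127725 -0.15003937  0.16122648]
1.85 [318.2 147.6] [293.7 146.2] [342.8 149. ] [295.6 198.4] [ 0.60687191 -0.15038646  0.15894358]
1.9 [318.2 145.4] [293.8 144. ] [342.7 146.8] [298.4 199.5] [ 0.61234571 -0.15072605  0.15638338]
1.95 [318.2 143.3] [293.8 141.9] [342.6 144.7] [301.  200.7] [ 0.61768495 -0.15105728  0.15355227]
2.0 [318.2 141.3] [293.9 139.9] [342.5 142.6] [303.6 202. ] [ 0.62287629 -0.15137935  0.15045734]
2.05 [318.1 139.4] [293.9 138. ] [342.4 140.7] [306.  203.4] [ 0.62790676 -0.15169143  0.14710632]
[(290, []), (296, [143, 144, 145, 146, 147]), (302, [144, 145, 146, 147]), (308, [144, 145, 146, 147]), (314, [144, 145, 146]), (320, [144]), (326, [145, 146, 147, 148]), (332, [145, 146, 147, 148, 149]), (338, [145, 146, 147, 148, 149]), (344, [])]
```

The clamp angle is about 1.88, so the bar is near cradle x = 97 mm, z = 157 mm. I go over and behind it, 30 mm to its left, with the fingers shut.

Call:
drive_tool --motion '[[[-0.0515,0.0075,0,0,0,0,0],[-0.0515,0.008,0,0,0,0,0],[-0.0515,0.0075,0,0,0,0,0],[-0.0515,0.008,0,0,0,0,0],[0,0,0,0,0,0,0]]]'

```text
t: 10.8
tcp_pos: [0.6606, -0.1225, 0.2297]
tool_rot: [3.141, -0.004, 3.082]
contact_force: [-0.4, 0.3, -0.1]
gripper_width: -0.0001
gripper_force: 0.0
```

Call:
drive_tool --motion '[[[0,0,0.046,0,0,0,0],[0,0,0.046,0,0,0,0],[0,0,0,0,0,0,0],[0.01,0,0,0,0,0,0],[0,0,0,0,0,0,0]]]'

```text
t: 11.42
tcp_pos: [0.6484, -0.123, 0.1448]
tool_rot: [-3.141, 0.003, 3.08]
contact_force: [0.6, 0.1, 0.4]
gripper_width: 0.0003
gripper_force: 0.0
```

```bash
cat > st.py <<'E'
from h import *
s=get_state(); d=np.array(s['tcp_pos'])-O; print('t',s['t'],'cradle mm',np.round(1000*np.array([d@EX,d@EY,d[2]]),1),'a',ya(s),'F',np.round(s['contact_force'],1),'j',np.round(s['joints'],2))
E
python3 st.py
```

```text
t 11.425 cradle mm [133.2  29.9 144.8] a 86.46121588199122 F [0.6 0.1 0.4] j [-0.19  0.53  0.06  1.1  -0.   -0.13]
```

Call:
drive_tool --motion '[[[0.016,0,0,0,0,0,0],[0.012,0,-0.003,0,0,0,0],[0.012,0,-0.004,0,0,0,0],[0.012,0,-0.002,0,0,0,0],[0.012,0,-0.002,0,0,0,0]]]'

```text
t: 12.05
tcp_pos: [0.5906, -0.1196, 0.158]
tool_rot: [-3.141, 0.016, 3.08]
contact_force: [7.7, -0.2, 4.3]
gripper_width: -0.0001
gripper_force: 4.0
```

```bash
python3 st.py
```

```text
t 12.05 cradle mm [ 75.3  29.7 158. ] a 86.4962769006534 F [ 7.7 -0.2  4.3] j [-0.2   0.42 -0.1   1.04  0.   -0.14]
```

Call:
drive_tool --motion '[[[0.014,0,0,0,0,0,0],[0.014,0,0.001,0,0,0,0],[0.014,0,0.003,0,0,0,0],[0.014,0,0.004,0,0,0,0],[0.012,0,0.006,0,0,0,0]]]'

```text
t: 12.68
tcp_pos: [0.5216, -0.1156, 0.1433]
tool_rot: [-3.14, 0.014, 3.08]
contact_force: [5.9, -0.3, 3.6]
gripper_width: -0.0
gripper_force: 2.9
```

Call:
drive_tool --motion '[[[0.012,0,0.006,0,0,0,0],[0.011,0,0.007,0,0,0,0],[0.01,0,0.008,0,0,0,0],[0,0,0,0,0,0,0]]]'

```text
t: 13.18
tcp_pos: [0.4892, -0.1138, 0.1208]
tool_rot: [-3.14, 0.013, 3.08]
contact_force: [8.8, -1.0, -5.2]
gripper_width: 0.0004
gripper_force: 4.4
```

```bash
python3 st.py; python3 - <<'E'
from h import *
c=cam('side'); v,u=200,250
a=cv2.resize(c['frame'][130:270,190:310],None,fx=4,fy=4,interpolation=3); cv2.imwrite('pics/c6.png',a)
E
```

```text
t 13.175 cradle mm [-26.3  29.2 120.8] a 86.47402488167866 F [ 8.8 -1.  -5.2] j [-0.23  0.29 -0.41  0.86  0.   -0.17]
```

View pics/c6.png

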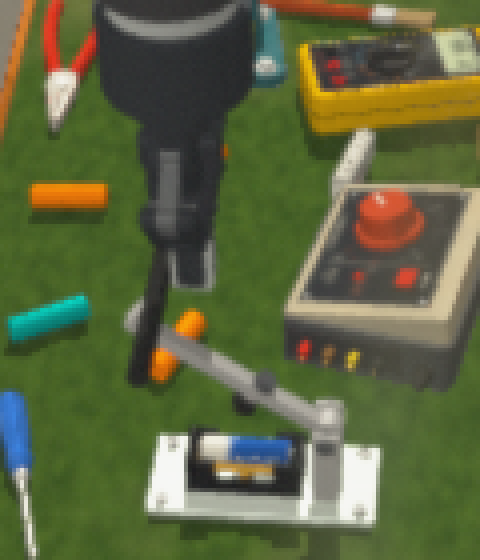

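The side view shows the fingers behind the bar, the arm about 35° open with its bar around (145,320), and the battery still flat in the nest. I lift off and go above the bar.

Call:
drive_tool --motion '[[[-0.008,0,0,0,0,0,0],[0,0,-0.04,0,0,0,0],[0.006,0,-0.01,0,0,0,0],[0.02,0,0,0,0,0,0],[0,0,0,0,0,0,0]]]'

```text
t: 13.85
tcp_pos: [0.4636, -0.1112, 0.1682]
tool_rot: [3.141, -0.001, 3.08]
contact_force: [0.2, -0.8, 0.2]
gripper_width: -0.0002
gripper_force: 0.0
```

```bash
python3 st.py
```

```text
t 13.85 cradle mm [-51.9  30.3 168.2] a 86.4573445597463 F [ 0.2 -0.8  0.2] j [-0.24  0.22 -0.37  0.99 -0.   -0.17]
```

Call:
drive_tool --motion '[[[-0.005,0,0.015,0,0,0,0],[0,0,0.012,0,0,0,0],[0.002,0,0.006,0,0,0,0],[0.004,0,0.006,0,0,0,0]]]'

```text
t: 14.35
tcp_pos: [0.4634, -0.1112, 0.1291]
tool_rot: [3.141, -0.002, 3.08]
contact_force: [-5.3, 1.2, 12.8]
gripper_width: 0.0
gripper_force: 6.7
```

```bash
python3 st.py
```

```text
t 14.35 cradle mm [-52.2  30.2 129.1] a 86.482903343665 F [-5.3  1.2 12.8] j [-0.24  0.25 -0.44  0.89 -0.   -0.17]
```

Call:
drive_tool --motion '[[[0.0045,0,0.007,0,0,0,0],[0.0045,0,0.007,0,0,0,0],[0.004,0,0.007,0,0,0,0],[0.003,0,0.007,0,0,0,0],[0,0,0,0,0,0,0]]]'

```text
t: 14.98
tcp_pos: [0.4462, -0.1101, 0.1]
tool_rot: [3.141, -0.004, 3.08]
contact_force: [0.3, 0.4, -0.6]
gripper_width: 0.0003
gripper_force: 0.0
```

```bash
python3 st.py
```

```text
t 14.975 cradle mm [-69.4  30.3 100. ] a 86.464842334985 F [ 0.3  0.4 -0.6] j [-0.24  0.25 -0.52  0.8  -0.   -0.18]
```

```bash
python3 - <<'E'
from h import *
c=cam('side'); w=cam('wrist')
a=cv2.resize(c['frame'][160:270,190:300],None,fx=4,fy=4,interpolation=3)
b=cv2.resize(w['frame'][120:330,150:360],(350,350),interpolation=3)
H=np.zeros((440,800,3),np.uint8);H[:440,:440]=a;H[:350,445:795]=b;cv2.imwrite('pics/c7.png',H)
E
```

```text
(no output)
```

View pics/c7.png

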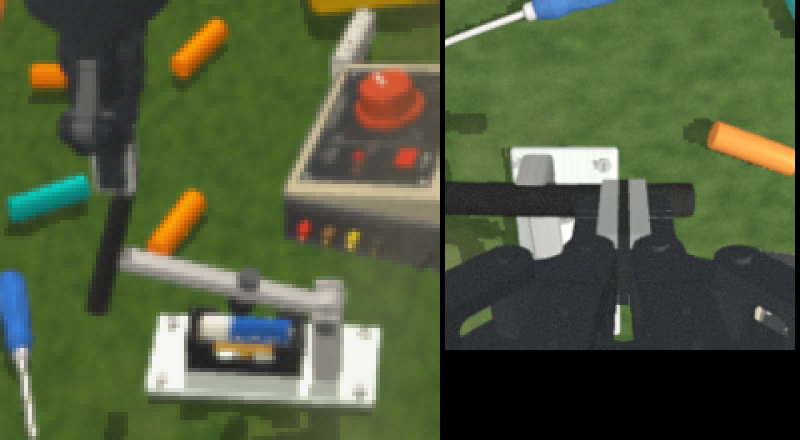

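The tips still rest on the bar (side crop at about (120,190)), with the arm about 0.3 rad open and the foot above the battery. I continue down gently.

Call:
drive_tool --motion '[[[0.001,0,0.004,0,0,0,0],[0.001,0,0.004,0,0,0,0],[0,0,0,0,0,0,0]]]'

```text
t: 15.45
tcp_pos: [0.4459, -0.1103, 0.093]
tool_rot: [-3.141, -0.001, 3.08]
contact_force: [-2.6, 0.7, 3.5]
gripper_width: 0.0002
gripper_force: 1.9
```

Call:
drive_tool --motion '[[[0.001,0,0.003,0,0,0,0],[0,0,0,0,0,0,0]]]'

```text
t: 15.7
tcp_pos: [0.4449, -0.1102, 0.0901]
tool_rot: [-3.141, -0.001, 3.08]
contact_force: [-2.8, -0.1, 4.3]
gripper_width: 0.0002
gripper_force: 2.5
```

Call:
drive_tool --motion '[[[0,0,0.002,0,0,0,0],[0,0,0.002,0,0,0,0]]]'

```text
t: 15.95
tcp_pos: [0.4436, -0.1101, 0.086]
tool_rot: [-3.141, -0.003, 3.08]
contact_force: [-6.5, 0.9, 8.5]
gripper_width: -0.0001
gripper_force: 4.3
```

Call:
drive_tool --motion '[[[0,0,0.0015,0,0,0,0],[0,0,0.0015,0,0,0,0]]]'

```text
t: 16.2
tcp_pos: [0.4432, -0.1101, 0.0829]
tool_rot: [-3.141, -0.004, 3.08]
contact_force: [-5.9, 0.2, 8.3]
gripper_width: -0.0001
gripper_force: 4.1
```

Call:
drive_tool --motion '[[[0,0,0.0015,0,0,0,0],[0,0,0.0015,0,0,0,0]]]'

```text
t: 16.45
tcp_pos: [0.4435, -0.1101, 0.0799]
tool_rot: [-3.141, -0.003, 3.08]
contact_force: [-5.6, 0.8, 7.3]
gripper_width: 0.0003
gripper_force: 4.1
```

Call:
drive_tool --motion '[[[0.003,0,0.001,0,0,0,0],[0,0,0.001,0,0,0,0]]]'

```text
t: 16.7
tcp_pos: [0.4432, -0.1101, 0.0786]
tool_rot: [3.142, 0.002, 3.08]
contact_force: [-1.6, 0.2, 6.9]
gripper_width: 0.0
gripper_force: 3.8
```

Call:
drive_tool --motion '[[[0.0003,0,0.0012,0,0,0,0],[0.0002,0,0.0012,0,0,0,0]]]'

```text
t: 16.95
tcp_pos: [0.4426, -0.1101, 0.0764]
tool_rot: [-3.142, 0.001, 3.08]
contact_force: [-2.4, 1.8, 9.8]
gripper_width: -0.0001
gripper_force: 4.7
```

Call:
drive_tool --motion '[[[0.0003,0,0.0012,0,0,0,0],[0.0002,0,0.0012,0,0,0,0]]]'

```text
t: 17.2
tcp_pos: [0.442, -0.11, 0.074]
tool_rot: [-3.142, 0.001, 3.08]
contact_force: [-1.3, 0.2, 9.5]
gripper_width: 0.0002
gripper_force: 4.6
```

Call:
drive_tool --motion '[[[0.0002,0,0.001,0,0,0,0],[0,0,0.001,0,0,0,0]]]'

```text
t: 17.45
tcp_pos: [0.4417, -0.11, 0.0719]
tool_rot: [-3.142, 0.001, 3.08]
contact_force: [-3.0, 0.4, 9.5]
gripper_width: -0.0004
gripper_force: 4.6
```

Call:
drive_tool --motion '[[[0.0002,0,0.001,0,0,0,0],[0,0,0.001,0,0,0,0]]]'

```text
t: 17.7
tcp_pos: [0.4413, -0.11, 0.0699]
tool_rot: [-3.141, 0.001, 3.08]
contact_force: [-2.7, 1.3, 9.9]
gripper_width: 0.0002
gripper_force: 5.0
```

Call:
drive_tool --motion '[[[0.0002,0,0.001,0,0,0,0],[0,0,0.0005,0,0,0,0]]]'

```text
t: 17.95
tcp_pos: [0.441, -0.1099, 0.0685]
tool_rot: [-3.142, 0.001, 3.08]
contact_force: [-2.0, 1.4, 10.5]
gripper_width: 0.0003
gripper_force: 5.7
```

Call:
drive_tool --motion '[[[0.0002,0,0.001,0,0,0,0]]]'

```text
t: 18.08
tcp_pos: [0.4409, -0.1099, 0.0676]
tool_rot: [-3.141, 0.001, 3.08]
contact_force: [-3.2, 0.9, 12.5]
gripper_width: 0.0001
gripper_force: 5.9
```

Call:
drive_tool --motion '[[[0,0,0.0003,0,0,0,0]]]'

```text
t: 18.2
tcp_pos: [0.4409, -0.11, 0.0673]
tool_rot: [-3.141, 0.001, 3.08]
contact_force: [-3.4, 0.6, 12.8]
gripper_width: -0.0003
gripper_force: 6.1
```

Call:
drive_tool --motion '[[[0,0,0.0003,0,0,0,0]]]'

```text
t: 18.32
tcp_pos: [0.4408, -0.11, 0.0671]
tool_rot: [-3.141, 0.001, 3.08]
contact_force: [-3.7, 0.9, 13.1]
gripper_width: 0.0002
gripper_force: 6.3
```

The force rises steadily to about 12.5 N effective and the motion has nearly stopped, so the battery is home. I release and retreat.

Call:
drive_tool --motion '[[[0,0,-0.002,0,0,0,0],[0,0,-0.01,0,0,0,0],[0.02,0,-0.04,0,0,0,0],[0.02,0,-0.05,0,0,0,0],[0,0,0,0,0,0,0]]]'

```text
t: 18.95
tcp_pos: [0.4025, -0.1081, 0.1718]
tool_rot: [-3.14, 0.007, 3.08]
contact_force: [0.8, 0.4, -0.4]
gripper_width: -0.0001
gripper_force: 0.0
```

```bash
python3 st.py; python3 - <<'E'
from h import *
c=cam('side'); w=cam('wrist')
a=cv2.resize(c['frame'][170:270,190:300],None,fx=4,fy=4,interpolation=3)
b=cv2.resize(w['frame'][120:330,150:360],(350,350),interpolation=3)
H=np.zeros((440,800,3),np.uint8);H[:400,:440]=a;H[:350,445:795]=b;cv2.imwrite('pics/c8.png',H)
# side: head of arm & projection check
for z in (-.1,-.05,0,.05,.1): print(z,np.round(proj(c,bar(z,-.055)),1))
E
```

```text
t 18.95 cradle mm [-113.2   29.6  171.8] a 86.45855404229951 F [ 0.8  0.4 -0.4] j [-0.26  0.11 -0.49  0.96  0.   -0.2 ]
-0.1 [210.9 250.1]
-0.05 [210.8 248.1]
0 [210.9 246.2]
0.05 [211.1 244.2]
0.1 [211.4 242.2]
```

View pics/c8.png

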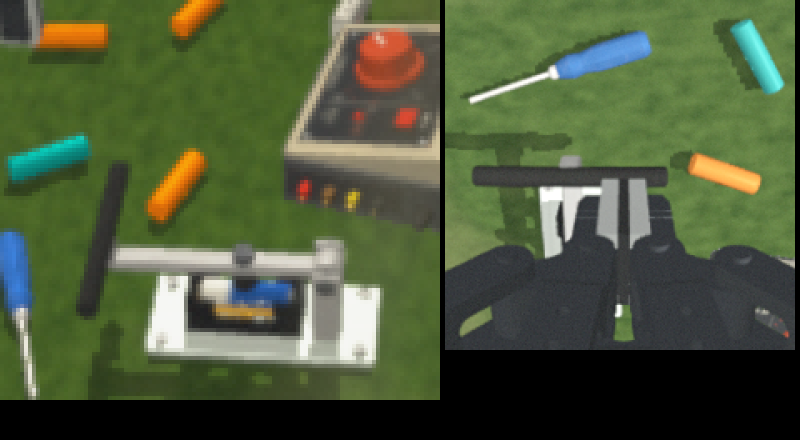

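The clamp lies level with its foot on the battery (side crop at about (243,275)), and the robot is clear. I hand the job in.

```bash
python3 -c "
from workcell import ticket; print(ticket.close_job())"
```

```text
the job is handed in; nothing more can be done
None
```

The battery is in the nest and clamped down: I pressed the handle to about 12.5 N, which I estimate leaves the foot bearing on it with about 14 N. The robot is clear and the job is handed in, but no verdict came back.

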